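Lock the blue vacuum coupling on the lab bench

TASK

The plug in the blue vacuum coupling has been pushed in but not locked. Pull the blue spring collar straight up, turn it clockwise (seen from above) from the white mark to the green mark, and let it spring down fully home in the locked notch. Leave the orange coupling as it is.

Things in the scene. Friction and masses are not known exactly. Their poses are not given: they have to be found in the camera images.
- blue_stand: Stand of the blue coupling: aluminium block 104 x 104 x 44 mm bolted down, a round dark deck on it (top at 50 mm). Origin: centre of its underside, on the collar's vertical axis. On the deck: a white mark (open) along its +x and a green mark (locked) 58 degrees clockwise from it. A like orange coupling stands 0.2 m or more away; loose lab ware up to 163 mm tall stands around.
- blue_collar (a point): Grip point on the blue collar's axis, 10 mm below its top; moves with it; x along its white stripe. z = 0.101 m when down, 0.119 at the upper stop; a spring pushes down, 4 to 8 N to lift. Round: upper grip 42 mm diameter, 36 mm tall, on a skirt 58 mm wide, 14 mm tall; a fixed cap in the middle ends at 119 mm. Grip the upper part from above, any yaw. Lift 12 to 16 mm to turn: the notch wall is cleared at 8 mm.
- blue_turn (a joint): Angle of the blue collar, rad, growing clockwise seen from above: 0 with the stripe at the white mark (open), 1.01 at the green mark (locked); stops at -0.18 and 1.22; starts within 0.12 of 0. The lug drops into the open notch below 0.20 and the locked notch above 0.81; in between it stays up on the wall. Turns easily (0.03 N m) when lifted; when down the wall blocks it.
- orange_turn (a joint): Angle of the orange collar, same meaning as blue_turn; it starts at its white mark, within 0.12 rad, and must stay in its open notch.

How it is judged:
By the outcome, as a careful person would: the job done as asked, in the order asked, and still so for the second after the job is handed in, with the robot touching nothing.
It also fails if it takes over 32 s, if anything falls off the work surface, if the arm or the gripper's body presses on something with over 40 N, if the wrist force passes 120 N, or if a joint passes its speed limit or range.

ROBOT

A 6-joint arm with a two-finger parallel gripper is mounted at the origin on the work surface. World frame = base frame: x ahead of the robot, y to its left, z up, the work surface at z = 0. Lengths are in m, angles in rad, forces in N, time in s.
With the tool pointing down it reaches from about 0.375 to 0.9 m from the base axis. Payload 3.1 kg.
Tool frame: the origin (TCP) lies midway between the tips of the shut fingers; the grasp point (between the pads) lies 19 mm behind it; x points along the fingers, z is the direction in which the jaws open and shut, and the axes are right-handed (so a half turn about x gives the same grasp; the last joint's range is limited). The gripper opens to 85 mm and grips with 20 to 120 N. Pads are 22 mm wide; open, the fingers measure 114 mm over their backs; the gripper's body (76 mm by 85 mm) begins 54 mm behind the grasp point. The pads swing forward as they close: fully open they stand 13 mm farther back than shut.
Start: joints at [-1.292, 0.527, 1.433, -0, 1.181, -0.178], TCP at [0.276, -0.561, 0.231] pointing down, gripper open.
Joint ranges: [-3.08, 3.08], [-0.75, 2.2], [0.22, 2.44], [-1.43, 4.57], [0, 2.65], [-2.85, 2.85]. Speed limits (rad/s): [2.79, 2.79, 3.14, 3.14, 3.14, 3.14].

INTERFACE

Orientations are given as a unit quaternion [x, y, z, w].
In Python, from station import status, snapshot, camera_params, ticket gives the robot as it stands.
- The arm moves only by the tool arm_command, never from a script. Its argument "series" is a list that holds one entry, the list of rows, each a list of 4 numbers: the shift along the tool's x, y, z in mm, then the turn about the tool's x in rad. A call has 1 to 10 rows; each row shifts and turns the commanded pose from where the row before left it, along the tool's axes as they then stand; what a row does not reach is not made up. A row lasts 1/10 s, in which the tool goes at most 50 mm and 8.59 degrees, less where a joint would pass 70% of its speed; a pose out of reach is approached as far as the arm can. A call is refused whole if a number of a shift passes 50 or a number of a turn 0.15, either way. A call with a gripper value outside its range is refused whole. "jaw" is the opening in per cent of the stroke, from 0 (shut) to 100 (fully open), set as the call begins (left out, the last holds). The fingers move at their own pace and stop on an object; "force" is the grip in N (left out, the last holds). Time passes only in rows, so rows that do not move let the fingers close. It gives the time, the measured TCP pose, the force and the opening at its end, in the units of the state.
- status.sense(): the state, without advancing time (a new reading comes with each control period).
- snapshot(name): name is "scene" or "top" or "wrist"; returns the picture (480x640x3 uint8, red, green, blue); there is no depth.
- camera_params(name): a dict with "fovy" (degrees; the focal length in pixels is half the picture's height over the tangent of half this angle, whatever the lens; pixels are square), "cx", "cy" (the principal point, pixels), "k1" (the pictures are not rectified: a ray, as slopes to the right and down, at radius r is drawn at 1 + k1 r^2 times it, then the intrinsics apply), "extrinsics" (4x4, takes a point from camera to world coordinates); the wrist camera has in their place "mount" (4x4, takes a point from camera to tool coordinates, whose origin is the TCP and whose axes are the tool frame's). Camera axes: x right, y down, z forward; pixel columns grow to the right and rows downward; lengths in m; the calibration is good to about 2 mm. A picture is of the moment at which its call begins: read the wrist's pose just before it. camera_params takes no time and is no camera call.
- ticket.sign_off(): hands the job in, once; it reports no verdict.
The state is a dict: "t": time; "q": joint angles; "qd": joint speeds; "tau": joint torques, N m; "tcp_pos": TCP position; "tool_rot": TCP orientation; "force": force on the tool from outside, world axes, zero at the start; "ft_torque": the same for the moment, N m; "finger_gap": opening from 0.0 (shut) to 1.0 (fully open).
Only numpy, scipy, OpenCV 4.12 (cv2) and the standard library are available. Lean on these libraries where they do the work, as an engineer would, in place of code of your own. Each camera call takes 0.05 s, during which the arm holds its last target. There are 200 camera calls.

## Working session

There is one attempt and no reset: what is moved stays moved. The work goes in short steps, Python scripts to look and compute and a tool call to move; the robot and the scene stay as the last step left them, time stands still between calls to the robot, and variables do not carry over. Pictures are saved under pics/ and viewed, about 8 in all and at most 12, crops included, and the job is handed in when it is done.

Besides the shell and the picture viewer there is one more tool, called after "Call:" as name([rows], argument=value, ...), one row to a line, values as JSON. arm_command: Moves the arm, as the interface text tells. Its arguments: {"type":"object","properties":{"series":{"type":"array"},"jaw":{"type":"number"},"force":{"type":"number"}},"required":["series"]}

```bash
mkdir -p pics
python3 - <<'E'
from station import status,snapshot,camera_params
import cv2
print(status.sense())
for n in("scene","top","wrist"):print(n,camera_params(n))
for n in("scene","top"):
    cv2.imwrite(f"pics/{n}0.png",snapshot(n)[:,:,::-1])
E
```

```text
{'t': 0.0, 'q': array([-1.29247399e+00,  5.28469169e-01,  1.43385489e+00, -1.90114162e-05,
        1.18137672e+00, -1.78496672e-01]), 'qd': array([-0.00132781, -0.00098092, -0.00090701,  0.0003283 ,  0.00043802,
       -0.00106312]), 'tau': array([-1.47728391e-03, -4.42349732e+01, -1.78026187e+01, -3.04783598e-04,
        8.46353068e-03,  3.05708525e-06]), 'tcp_pos': array([ 0.2755171 , -0.56023204,  0.23034683]), 'tool_rot': array([ 0.37429266,  0.60078605, -0.37330172,  0.59967237]), 'force': array([-0.33222439,  0.64377554,  0.09714211]), 'ft_torque': array([-0.03843929,  0.04615782,  0.01325366]), 'finger_gap': 0.9953817245720318}
scene {'fovy': 45.752268993969984, 'cx': 316.5262243449225, 'cy': 243.3427214252965, 'k1': -0.03174174564925317, 'extrinsics': array([[ 0.63851498,  0.57555827, -0.51091222,  0.86794061],
       [ 0.76942397, -0.49197514,  0.40736619, -0.27185662],
       [-0.01689313, -0.65321752, -0.75698183,  0.60900393],
       [ 0.        ,  0.        ,  0.        ,  1.        ]])}
top {'fovy': 51.52418356502669, 'cx': 314.17861330636657, 'cy': 238.5427023515464, 'k1': -0.04347970460326445, 'extrinsics': array([[-0.01718069, -0.98132156,  0.19160589,  0.38195242],
       [-0.99947206,  0.01157063, -0.03035978,  0.01662044],
       [ 0.02757571, -0.19202633, -0.98100228,  0.8488301 ],
       [ 0.        ,  0.        ,  0.        ,  1.        ]])}
wrist {'fovy': 68.21538964116344, 'cx': 319.76241045814766, 'cy': 242.95565919354345, 'k1': -0.039027460771898365, 'mount': array([[ 3.71104830e-04, -2.99170403e-01,  9.54199629e-01,
        -1.42943602e-01],
       [ 1.50395849e-03, -9.54198449e-01, -2.99170618e-01,
         7.71344813e-02],
       [ 9.99998800e-01,  1.54610030e-03,  9.58322147e-05,
        -3.67541814e-04],
       [ 0.00000000e+00,  0.00000000e+00,  0.00000000e+00,
         1.00000000e+00]])}
```

View pics/top0.png

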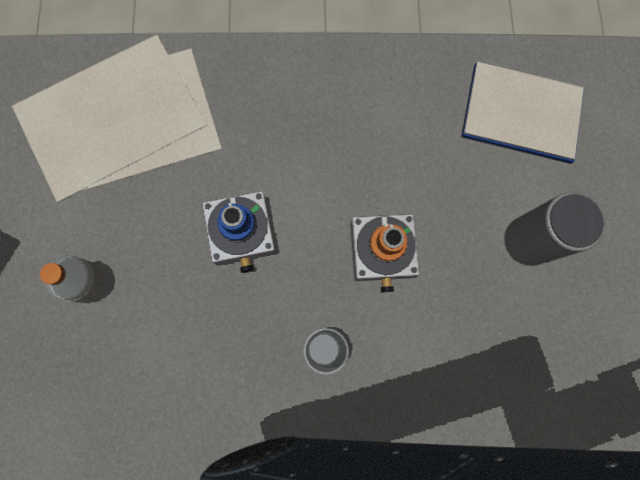

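View pics/scene0.png

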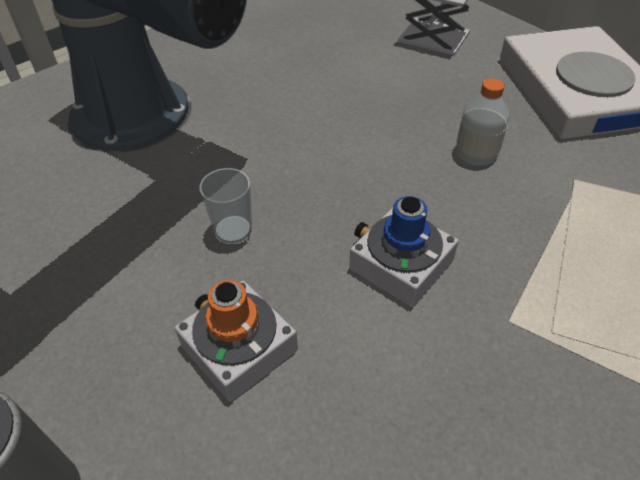

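The top view shows the blue coupling at about (238,225), the orange one at (388,245), and the bottle, glass and dark cylinder well clear. In the scene view the blue cap is at (410,205). Next I triangulate the cap and measure the marks.

```bash
cat > h.py <<'E'
import numpy as np,cv2
from scipy.spatial.transform import Rotation as R
from station import status,snapshot,camera_params
def cam(n,s=None):
    p=camera_params(n)
    if n!="wrist":T=p["extrinsics"]
    else:
        T=np.eye(4);T[:3,:3]=R.from_quat(s["tool_rot"]).as_matrix();T[:3,3]=s["tcp_pos"];T=T@p["mount"]
    return p,T
def ray(c,uv):
    p,T=c;f=240/np.tan(np.radians(p["fovy"]/2))
    d=(np.array(uv,float)-[p["cx"],p["cy"]])/f;s=d.copy()
    for _ in range(20):s=d/(1+p["k1"]*(s@s))
    return T[:3,3],T[:3,:3]@np.r_[s,1]
def onz(c,uv,z):
    o,d=ray(c,uv);return o+d*(z-o[2])/d[2]
def toolshift(s,target):
    return R.from_quat(s["tool_rot"]).inv().apply(np.array(target)-s["tcp_pos"])*1000
E
python3 - <<'E'
from h import *
t=cam("top");s=cam("scene");st=status.sense()
print("cap top",onz(t,(232,216),.119),"scene",onz(s,(410,205),.119))
print("block corners mean",np.mean([onz(t,c,.044) for c in[(205,203),(263,193),(273,255),(214,263)]],0))
w=onz(t,(233,200),.05);g=onz(t,(255,210),.05);print("white",w,"green",g)
print("orange",onz(t,(393,237),.119),"cyl",onz(t,(574,221),.163),"bottle",onz(t,(51,273),.163))
print(R.from_quat(st["tool_rot"]).as_matrix().round(3))
c=onz(t,(232,216),.119);print(toolshift(st,[c[0],c[1],.23]))
E
```

```text
cap top [0.56050733 0.11709998 0.119     ] scene [0.5634593  0.11643583 0.119     ]
block corners mean [0.55815321 0.11600122 0.044     ]
white [0.60464456 0.12536325 0.05      ] green [0.58716209 0.08885103 0.05      ]
orange [ 0.52546674 -0.12469249  0.119     ] cyl [ 0.53745265 -0.38321459  0.163     ] bottle [0.47161464 0.36059688 0.163     ]
[[-0.001  0.897  0.441]
 [ 0.002  0.441 -0.897]
 [-1.     0.    -0.002]]
[   1.54217028  554.56059201 -482.19624542]
```

Call:
arm_command([
  [[0, 37, -32, 0], [0, 37, -32, 0], [0, 37, -32, 0], [0, 37, -32, 0], [0, 37, -32, 0], [0, 37, -32, 0], [0, 37, -32, 0], [0, 37, -32, 0], [0, 37, -32, 0], [0, 37, -32, 0]],
], jaw=100)

```text
t: 1.1
tcp_pos: [0.4669, -0.1085, 0.2312]
tool_rot: [0.374, 0.6, -0.374, 0.6]
force: [0.8, -0.4, -0.4]
finger_gap: 1.002
```

Call:
arm_command([
  [[0, 37, -32, 0], [0, 37, -32, 0], [0, 37, -32, 0], [0, 37, -32, 0], [0, 37, -32, 0], [0, 0, 0, -0.14], [0, 0, 0, -0.14], [0, 0, 0, -0.14], [0, 0, 0, -0.14], [0, 0, 0, -0.14]],
])

```text
t: 2.1
tcp_pos: [0.5616, 0.1148, 0.2308]
tool_rot: [0.143, 0.693, -0.143, 0.692]
force: [-0.5, -0.1, 0.3]
finger_gap: 1.007
```

Call:
arm_command([
  [[0, 0, 0, 0], [0, 0, 0, 0], [0, 0, 0, 0]],
])

```text
t: 2.4
tcp_pos: [0.562, 0.1146, 0.2312]
tool_rot: [0.146, 0.692, -0.146, 0.692]
force: [0.2, 0.8, 0.5]
finger_gap: 1.002
```

Run:
```python
from h import *
s=status.sense();im=snapshot("wrist")[:,:,::-1].copy();cv2.imwrite("pics/w1.png",im)
print(s["t"],s["tcp_pos"],s["q"].round(2),R.from_quat(s["tool_rot"]).as_matrix().round(3))
print(toolshift(s,[.5605,.117,.23]))
```

```text
2.4 [0.5619654  0.11463866 0.23115307] [0.01 0.46 1.56 0.   1.12 0.42] [[-0.     0.404  0.915]
 [ 0.     0.915 -0.404]
 [-1.    -0.    -0.   ]]
[ 1.1536161   1.56780019 -2.2943501 ]
```

View pics/w1.png

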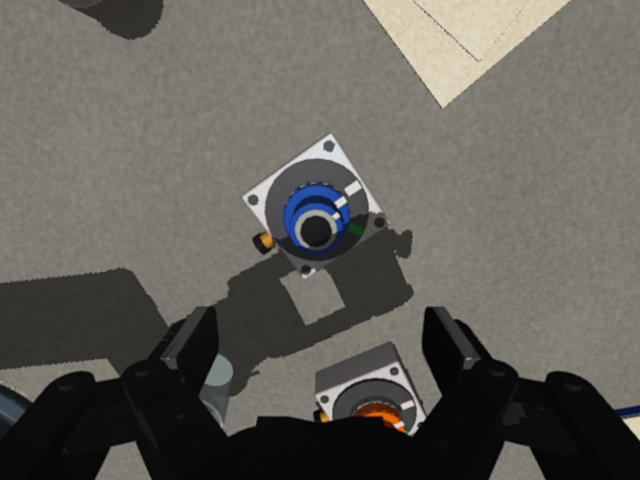

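The wrist view shows the cap's top centre at about (316,231), the deck centre near (317,207), the white mark at (353,187) and the green mark at (356,229). The fingers straddle the coupling on either side.

Run:
```python
from h import *
s=status.sense();c=cam("wrist",s);im=cv2.imread("pics/w1.png")
hsv=cv2.cvtColor(im,cv2.COLOR_BGR2HSV)
cap=onz(c,(316,231),.119);print("cap",cap)
# deck ellipse: dark disc bounds
deck=onz(c,(317,207.5),.05);print("deck",deck)
m=cv2.inRange(hsv,(105,150,60),(125,255,255));m[:150]=0;m[280:]=0
x,y,w,h=cv2.boundingRect(m);print("blue box",x,y,w,h, onz(c,(x+w/2,y+w/2),.068))
w=onz(c,(353,187),.05)
g=onz(c,(356,229),.05)
ax=cap[:2]
for n,p in(("white",w),("green",g)):print(n,p,np.degrees(np.arctan2(*(p[:2]-ax)[::-1])))
print("block",np.mean([onz(c,p,.044) for p in((330,135),(244,196),(306,276),(386,222))],0))
print(toolshift(s,[cap[0],cap[1],.08]))
```

```text
cap [0.5621884 0.1218215 0.119    ]
deck [0.56386741 0.12495725 0.05      ]
blue box 283 183 67 71 [0.56180979 0.12108894 0.068     ]
white [0.6017268  0.12915991 0.05      ] 10.514565409196887
green [0.58932273 0.09115759 0.05      ] -48.49455868276086
block [0.56219537 0.12239196 0.044     ]
[151.21758102   6.632853    -2.6318142 ]
```

Call:
arm_command([
  [[20, 4, -2, 0], [20, 0, 0, 0], [20, 0, 0, 0], [0, 0, 0, 0], [0, 0, 0, 0]],
])

```text
t: 2.95
tcp_pos: [0.5619, 0.1191, 0.1714]
tool_rot: [0.146, 0.692, -0.146, 0.692]
force: [0.4, -0.3, -0.2]
finger_gap: 1.001
```

Run:
```python
from h import *
s=status.sense();im=snapshot("wrist")[:,:,::-1].copy();cv2.imwrite("pics/w2.png",im)
print(s["t"],s["tcp_pos"])
```

```text
2.95 [0.56192613 0.1191267  0.17137657]
```

View pics/w2.png

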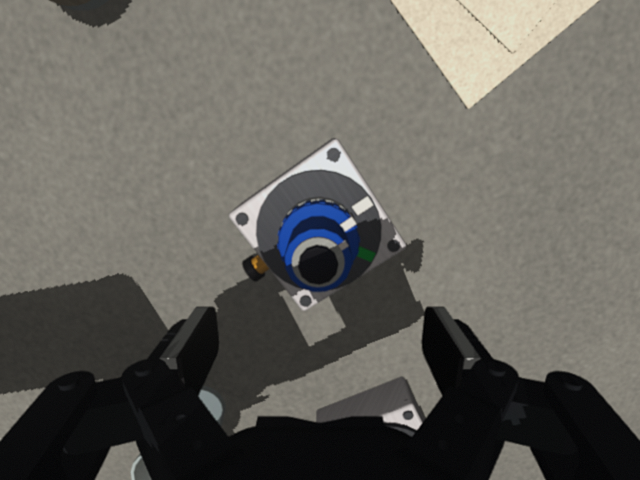

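The cap centre is now at (319,265), midway between the fingers (columns 217 and 424).

Run:
```python
from h import *
s=status.sense();c=cam("wrist",s)
cap=onz(c,(319,265),.119);print(cap,toolshift(s,[cap[0],cap[1],.08]))
w=onz(c,(362,205),.05);st=onz(c,(348,225),.075);g=onz(c,(366,255),.05)
for p in(w,st,g):print(p,np.degrees(np.arctan2(*(p-cap)[1::-1])))
```

```text
[0.56315486 0.12128154 0.119     ] [92.043369    2.15751535 -0.36888931]
[0.60198276 0.1285367  0.05      ] 10.583914246263339
[0.58695222 0.12507071 0.075     ] 9.047064201160914
[0.59005654 0.08986863 0.05      ] -49.42359439517378
```

Call:
arm_command([
  [[20, 1, 0, 0], [20, 0, 0, 0], [20, 0, 0, 0], [20, 0, 0, 0], [11, 0, 0, 0], [0, 0, 0, 0], [0, 0, 0, 0]],
])

```text
t: 3.7
tcp_pos: [0.5631, 0.1201, 0.0812]
tool_rot: [0.146, 0.691, -0.145, 0.693]
force: [0.4, -0.8, 0.2]
finger_gap: 0.998
```

Call:
arm_command([
  [[0, 0, 0, 0], [0, 0, 0, 0], [0, 0, 0, 0], [0, 0, 0, 0], [0, 0, 0, 0], [0, 0, 0, 0], [0, 0, 0, 0], [0, 0, 0, 0]],
], jaw=0, force=50)

```text
t: 4.5
tcp_pos: [0.5616, 0.1206, 0.0814]
tool_rot: [0.145, 0.692, -0.145, 0.692]
force: [-3.3, 1.3, 6.4]
finger_gap: 0.478
```

Call:
arm_command([
  [[-3, 0, -1, 0], [-4, 0, 0, 0], [-4, 0, 0, 0], [-3, 0, 0, 0], [0, 0, 0, 0], [0, 0, 0, 0], [0, 0, 0, 0]],
])

```text
t: 5.2
tcp_pos: [0.5614, 0.1205, 0.0941]
tool_rot: [0.145, 0.692, -0.145, 0.692]
force: [1.4, 1.9, -7.2]
finger_gap: 0.472
```

Run:
```python
from h import *
im=snapshot("scene")[140:300,320:500,::-1];cv2.imwrite("pics/s1.png",cv2.resize(im,None,fx=4,fy=3.7))
```

```text
(no output)
```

View pics/s1.png

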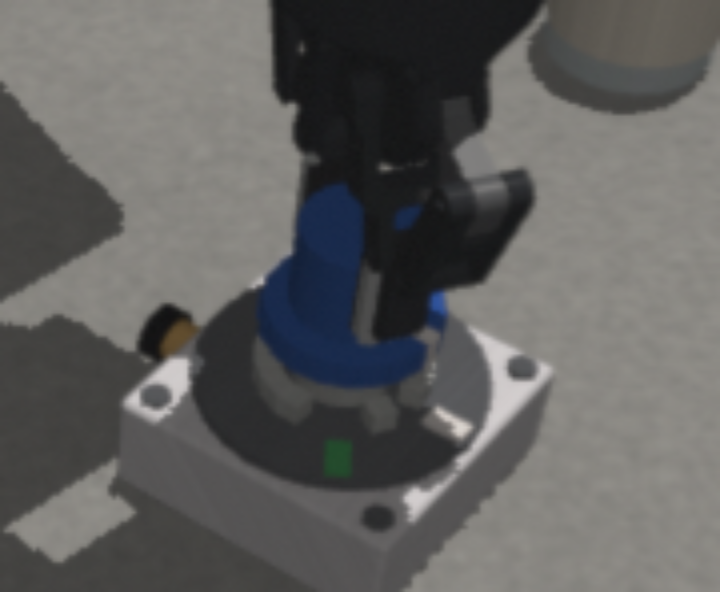

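The collar is up on the wall, off its notch, and held in the pads. I add a 1 mm lift and turn it.

Call:
arm_command([
  [[-1, 0, 0, 0], [0, 0, 0, 0.1], [0, 0, 0, 0.1], [0, 0, 0, 0.1], [0, 0, 0, 0.1], [0, 0, 0, 0.1], [0, 0, 0, 0.1], [0, 0, 0, 0.1], [0, 0, 0, 0.1], [0, 0, 0, 0.1]],
])

```text
t: 6.25
tcp_pos: [0.5611, 0.1204, 0.0952]
tool_rot: [0.433, 0.559, -0.433, 0.559]
force: [1.0, 0.9, -7.1]
finger_gap: 0.48
```

Call:
arm_command([
  [[0, 0, 0, 0.08], [0, 0, 0, 0], [0, 0, 0, 0], [0, 0, 0, 0]],
])

```text
t: 6.65
tcp_pos: [0.5611, 0.1204, 0.0952]
tool_rot: [0.453, 0.543, -0.454, 0.542]
force: [1.4, 0.8, -6.6]
finger_gap: 0.477
```

Run:
```python
from h import *
s=status.sense();print(R.from_quat(s["tool_rot"]).as_matrix().round(3),s["q"].round(2),s["ft_torque"])
im=snapshot("scene")[140:300,320:500,::-1];cv2.imwrite("pics/s2.png",cv2.resize(im,None,fx=4,fy=3.7))
```

```text
[[-0.001  0.984  0.177]
 [-0.     0.177 -0.984]
 [-1.    -0.001  0.   ]] [ 0.02  0.65  1.67 -0.    0.82  1.41] [-0.18405852 -0.22961308  0.01728641]
```

View pics/s2.png

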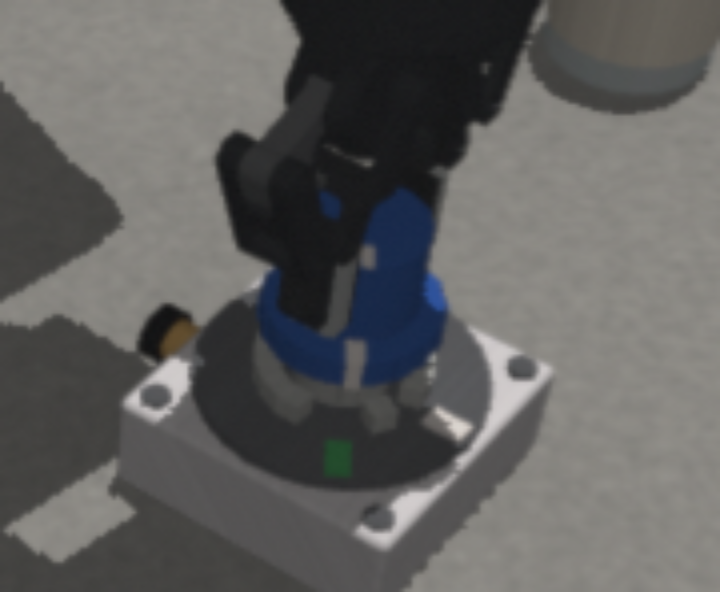

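The stripe on the skirt is at about (355,362) in the crop, nearly above the green mark at (338,458). I compute the collar's angle from these.

Run:
```python
from h import *
c=cam("scene");f=lambda u,v:(320+u/4,140+v/3.7)
p=onz(c,f(355,362),.0815);g=onz(c,f(338,458),.05);w=onz(c,f(448,422),.05)
t0=onz(c,(410,205),.119);b=t0
for q in(p,g,w):print(q,np.degrees(np.arctan2(*(q-b)[1::-1])),np.linalg.norm((q-b)[:2]))
```

```text
[0.57885756 0.1041225  0.0815    ] -38.64781488553484 0.019716103079044946
[0.58855587 0.09132384 0.05      ] -45.01759283050508 0.035502822690076076
[0.60008598 0.12927087 0.05      ] 19.31191522221755 0.03881045761082557
```

Call:
arm_command([
  [[0, 0, 0, 0.04], [0, 0, 0, 0], [4, 0, 0, 0], [4, 0, 0, 0], [4, 0, 0, 0], [1, 0, 0, 0], [0, 0, 0, 0], [0, 0, 0, 0]],
])

```text
t: 7.5
tcp_pos: [0.5612, 0.1204, 0.0824]
tool_rot: [0.464, 0.533, -0.465, 0.533]
force: [-0.4, -0.9, -5.0]
finger_gap: 0.476
```

Call:
arm_command([
  [[0, 0, 0, 0], [0, 0, 0, 0], [0, 0, 0, 0], [0, 0, 0, 0], [0, 0, 0, 0], [0, 0, 0, 0], [0, 0, 0, 0], [0, 0, 0, 0]],
], jaw=100)

```text
t: 8.3
tcp_pos: [0.5613, 0.1205, 0.0823]
tool_rot: [0.465, 0.533, -0.465, 0.533]
force: [-0.1, 0.3, -0.0]
finger_gap: 0.999
```

Call:
arm_command([
  [[-10, 0, 0, 0], [-20, 0, 0, 0], [-30, 0, 0, 0], [-30, 0, 0, 0], [-30, 0, 0, 0], [-20, 0, 0, 0], [0, 0, 0, 0], [0, 0, 0, 0]],
])

```text
t: 9.1
tcp_pos: [0.5611, 0.1205, 0.2227]
tool_rot: [0.465, 0.533, -0.464, 0.533]
force: [-0.0, -0.3, -0.8]
finger_gap: 1.007
```

Run:
```python
from h import *
im=snapshot("scene")[140:300,320:500,::-1];cv2.imwrite("pics/s3.png",cv2.resize(im,None,fx=4,fy=3.7))
s=status.sense();print(s["t"],s["tcp_pos"]);cv2.imwrite("pics/w3.png",snapshot("wrist")[:,:,::-1])
```

```text
9.15 [0.56053895 0.12046512 0.22172633]
```

View pics/s3.png

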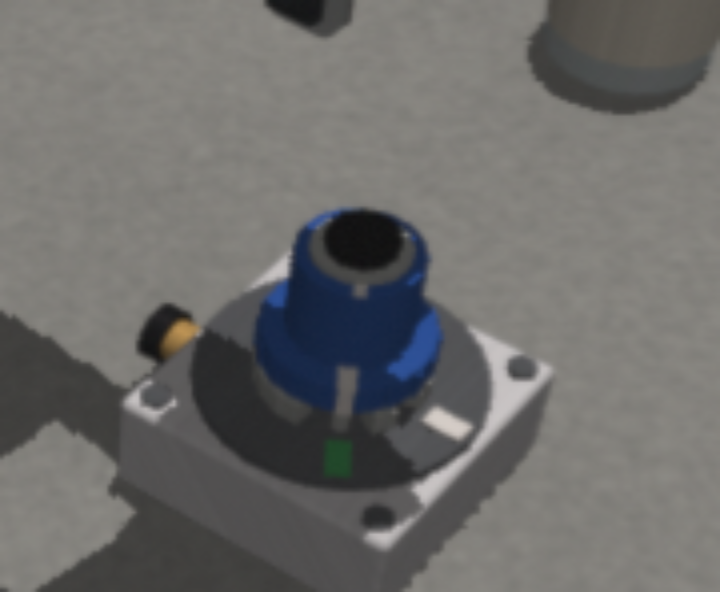

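View pics/w3.png

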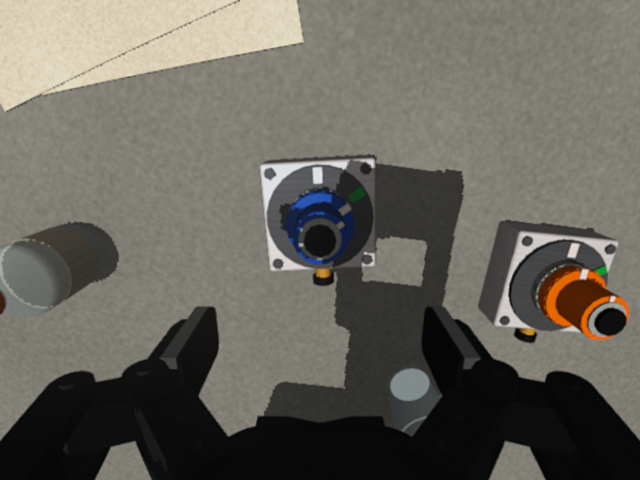

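The stripe lines up with the green mark in both views: the skirt stripe is at (345,398) with green at (338,458) in the scene crop, and (347,208) with (356,194) in the wrist picture. The orange stripe is still at its white mark. I check numerically that the collar is fully down.

Run:
```python
from h import *
a=cv2.imread("pics/scene0.png");b=snapshot("scene")[:,:,::-1].copy()
for im in(a,b):
    r=[]
    for lo,hi,X in(((105,120,30),(128,255,255),(340,470)),((3,150,80),(16,255,255),(190,270))):
        h=cv2.cvtColor(im,cv2.COLOR_BGR2HSV)[180:350,X[0]:X[1]]
        m=cv2.inRange(h,lo,hi);cs=max(cv2.findContours(m,0,2)[0],key=cv2.contourArea)
        x,y,w,hh=cv2.boundingRect(cs);r.append((x+X[0],y+180,w,hh))
    print(r)
print(np.abs(a[270:380,170:310].astype(int)-b[270:380,170:310]).mean())
```

```text
[(384, 197, 47, 54), (206, 280, 52, 61)]
[(384, 197, 47, 54), (206, 280, 52, 62)]
12.469393939393939
```

```bash
python3 -c "
from station import ticket;print(ticket.sign_off())"
```

```text
the job is handed in; nothing more can be done
None
```

I lifted the blue collar about 14 mm, turned it about 1.02 rad clockwise, lowered it into the locked notch and released it. The arm then went straight up about 140 mm clear, and I handed the job in at about 9 s on the robot's clock.

**Last checks**
- **Angle:** the blue stripe lines up with the green mark in both the scene and wrist pictures.
- **Fully down:** the collar's outline in the scene picture is the same as before the job, (384,197,47,54), so it is fully home. The wrist force was about zero after release.
- **Orange coupling:** its stripe is still at the white mark. Its outline differs by one pixel row, most likely because the shadows moved.

**Readings that disagreed**
- The fixed cameras and the wrist camera put the collar's centre about 5 mm apart in y; a closer wrist look settled it.
- With the collar still lifted, a rough image estimate gave about 0.93 rad, against about 1.0 from the tool's turn, so I added 0.04 rad before lowering. I did not measure the final angle as a number, only by eye against the green mark.

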